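# Start the fume-hood stirring run

## Robot

A 7-joint arm with a two-finger parallel gripper is mounted at the origin on the work surface. World frame = base frame: x ahead of the robot, y to its left, z up, the work surface at z = 0. Lengths are in m, angles in rad, forces in N, time in s.
With the tool pointing down it reaches from about 0.4 to 0.875 m from the base axis. Payload 6.5 kg.
Tool frame: the origin (TCP) lies on the centre line of the jaws, within the pads' length; the fingertips stand 22 mm ahead of it and the grasp point (between the pads) lies 3 mm ahead of it (r.tip_extent is the distance from the TCP to the fingertips, in m); z points along the fingers, y is the line along which they close (so a half turn about z gives the same grasp; the last joint's range is limited). The gripper opens to 85 mm and grips with 20 to 120 N. Pads are 22 mm wide; open, the fingers measure 114 mm over their backs; the gripper's body (76 mm by 85 mm) begins 54 mm behind the grasp point. The pads swing forward as they close: fully open they stand 13 mm farther back than shut.
Start: joints at [-0.066, 0.536, -0.004, 1.538, 0.003, 1.067, -0.071], TCP at [0.65, 0, 0.253] pointing down, gripper open.
Joint ranges: [-2.7, 2.7], [-0.37, 2.16], [-1.27, 1.26], [0.24, 2.4], [-1.31, 4.45], [0.19, 1.91], [-2.76, 2.76]. Speed limits (rad/s): [2.39, 2.39, 3.14, 3.14, 3.14, 3.14, 3.14].

## Interface

Orientations are given as a rotation vector (axis times angle).
In Python, from station import r gives the robot as it stands. Calls block until the motion is done:
- r.move_to(position, orientation): joint-space move of the TCP to a pose.
- r.move_linear(position, rot=None, feed=0.15, f_stop=None): straight line of the TCP; rot=None keeps the orientation; feed is the mean speed in m/s. With f_stop (N) it stops when the force on the tool has changed by that much, and returns True; else False.
- r.goto_joints(angles): joint-space move.
- r.move_gripper(opening, newtons=None): opening from 0.0 (shut) to 1.0 (fully open); newtons is the grip in N (None keeps the last); returns when the fingers have stopped.
- r.hold(seconds).
- r.ik(position, orientation): joint angles nearest the present ones, or None.
- r.read_state(): the state.
- r.get_image(name): name is "scene" or "side" or "wrist"; returns a dict with "color" (420x560x3 uint8, blue, green, red), "fov_y" (degrees; the focal length in pixels is half the picture's height over the tangent of half this angle, whatever the lens; pixels are square), "cx", "cy" (the principal point, pixels), "rvec" (rotation vector, rad) and "tvec" (3), from world to camera coordinates, as OpenCV has them. Camera axes: x right, y down, z forward; pixel columns grow to the right and rows downward; lengths in m; the calibration is good to about 2 mm. A picture is of the moment at which its call begins. There is no depth.
A pose or a line that the arm cannot do raises r.MotionError and nothing moves.
- r.job_done(): hands the job in; it is judged then, once.
The state is a dict: "time": time; "joint_pos": joint angles; "qvel": joint speeds; "joint_torque": joint torques, N m; "tcp_pos": TCP position; "orientation": TCP orientation; "contact_force": force on the tool from outside, world axes, zero at the start; "moment": the same for the moment, N m; "opening": opening from 0.0 (shut) to 1.0 (fully open); "finger_force": force on a finger pad.
Only numpy, scipy, OpenCV 4.12 (cv2) and the standard library are available. Lean on these libraries where they do the work, as an engineer would, in place of code of your own. Each camera call takes 0.05 s, during which the arm holds its last target. There are 200 camera calls.

## Task

Start the stirring run by pressing three start buttons gently with a fingertip until each stays fully down, in this order: first the green one on the fan's switch box, then the blue one on the magnetic stirrer, and last the yellow one on the bench timer. Leave the red stop button beside the green one alone, and do not pick up or disturb the flask, the cup or the spirit lamp.

Things in the scene. Friction and masses are not known exactly. Their poses are not given: they have to be found in the camera images.
- fan_box: extractor-fan switch box, fixed to the bench: grey, 90 (x) by 125 (y) by 60 mm high, with a green and a red round button on its top. Origin: centre of its underside; z up
- fan_start_top (a point): centre of the top face of the green start button, at (0, +32, 74) mm in the fan box frame when up. All four buttons are alike: an upright round cap 30 mm across, standing 14 mm proud of its housing, moving straight down 8 mm; it takes about 3 N to move, has no return spring and stays where it is left. This point moves down with the button
- fan_start (a joint): travel of the green button, m: 0 up, 0.008 fully down
- fan_stop_top (a point): centre of the top face of the red stop button, at (0, -32, 74) mm in the fan box frame; to be left up
- fan_stop (a joint): travel of the red button, m: 0 up, 0.008 fully down
- stirrer: magnetic stirrer, fixed to the bench: white, 200 (x) by 120 (y) mm, front deck 60 mm high; a round steel plate 110 mm across, its face 80 mm above the bench, is centred 40 mm to +x of the origin and carries the flask. Origin: centre of its underside; -x is its front with the blue button
- stir_start_top (a point): centre of the top face of the blue start button, at (-75, 0, 74) mm in the stirrer frame when up; same size and working as the green one
- stir_start (a joint): travel of the blue button, m: 0 up, 0.008 fully down
- timer: bench timer, fixed to the bench: black, 120 (x) by 90 (y) by 45 mm high, with a dark blank display and a yellow button on top. Origin: centre of its underside; display towards +x
- timer_start_top (a point): centre of the top face of the yellow start button, at (-20, 0, 59) mm in the timer frame when up; same size and working as the green one
- timer_start (a joint): travel of the yellow button, m: 0 up, 0.008 fully down
- flask: stoppered conical glass flask, loose on the stirrer's plate: 76 mm across at the foot, neck 28 mm, 126 mm high (its top about 206 mm above the bench). Origin: centre of its underside
- cup: white plastic cup, loose on the bench, 68 mm across, 90 mm high. Origin: centre of its underside
- lamp: amber glass spirit lamp with a brass collar and white cap, loose on the bench, 68 mm across, 98 mm high. Origin: centre of its underside
Things that resemble listed ones, but are neither listed nor needed, are in the scene too. What is shaped like the fan_box but turquoise is not meant.

How it is judged:
By the outcome, as a careful person would: the job done as asked, in the order asked, and still so for the second after the job is handed in, with the robot touching nothing.
It also fails if it takes over 64 s, if anything falls off the work surface, if the arm or the gripper's body presses on something with over 40 N, if the wrist force passes 120 N, or if a joint passes its speed limit or range.

## Working session

There is one attempt and no reset: what is moved stays moved. The work goes in short steps, each a Python script; the robot and the scene stay as the last script left them, time stands still between calls to the robot, and variables do not carry over. Pictures are saved under pics/ and viewed, at most 10 in all, crops included, and the job is handed in when it is done.

```bash
mkdir -p pics; python3 - <<'E'
from station import r
import cv2
for n in("scene","side"):
    i=r.get_image(n); cv2.imwrite(f"pics/{n}0.png",cv2.resize(i["color"],(800,600),interpolation=cv2.INTER_CUBIC)); cv2.imwrite(f"pics/{n}0_raw.png",i["color"])
    print(n,i["fov_y"],i["cx"],i["cy"],i["rvec"],i["tvec"])
E
```

```text
scene 46.247006751860894 285.1915452294649 203.9471955199374 [ 1.13977569  2.59371218 -0.72837586] [ 0.36696609 -0.27145999  1.54983552]
side 51.59347422888088 276.11532500404576 214.6637374104702 [ 2.25707111 -0.20812148  0.1091231 ] [-0.52289385  0.1251448   0.91447467]
```

View pics/scene0.png

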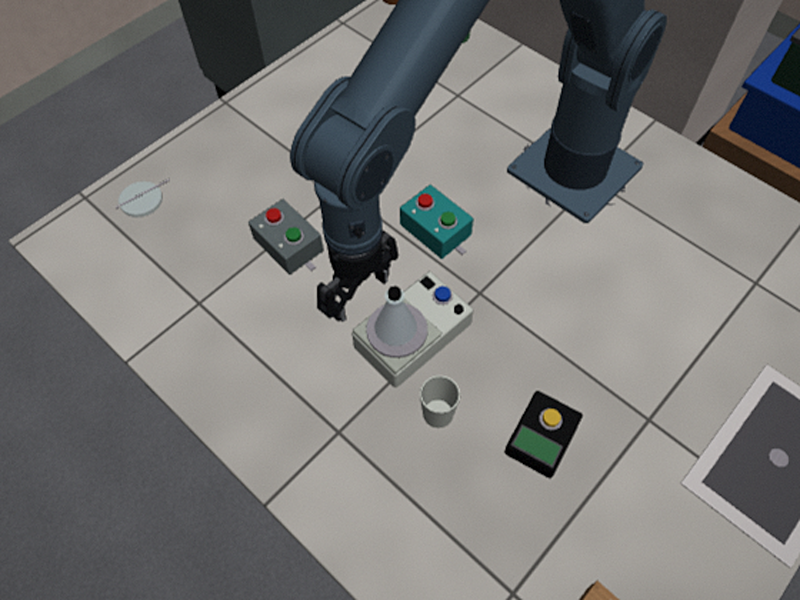

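View pics/side0.png

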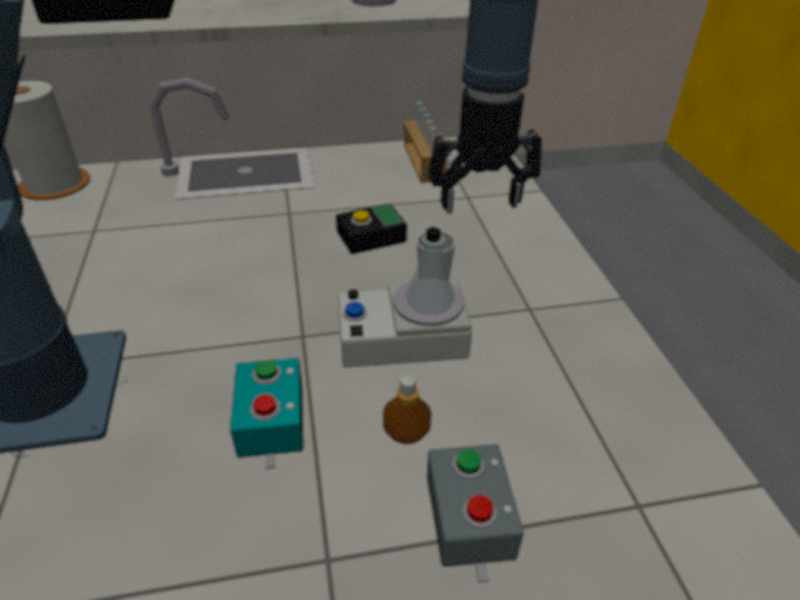

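The scene view shows these buttons:
- **Green candidates:** grey box (293,235) and turquoise box (448,218). I choose the grey one.
- **Red stop:** (273,215).
- **Blue:** (442,295). The black knobs beside it are not wanted.
- **Yellow:** (551,418).

The side view shows green at (469,461), red at (480,508), blue at (354,310) and yellow at (361,216). The lamp is at (407,415), between the fan box and the stirrer.

```bash
cat > h.py <<'E'
import numpy as np, cv2
from station import r
def cam(i):
    f=210/np.tan(np.radians(i["fov_y"])/2)
    K=np.array([[f,0,i["cx"]],[0,f,i["cy"]],[0,0,1]])
    R=cv2.Rodrigues(np.array(i["rvec"],float))[0]; return K,R,np.array(i["tvec"],float)
def onplane(i,p,z):
    K,R,t=cam(i); d=R.T@np.linalg.solve(K,[p[0],p[1],1]); c=-R.T@t
    return c+d*(z-c[2])/d[2]
def tri(i,p,j,q):
    P=[np.c_[R,t] for K,R,t in(cam(i),cam(j))]; Ki,Kj=cam(i)[0],cam(j)[0]
    X=cv2.triangulatePoints(Ki@P[0],Kj@P[1],np.array(p,float).reshape(2,1),np.array(q,float).reshape(2,1))[:,0]; return X[:3]/X[3]
E
python3 - <<'E'
from h import *
np.set_printoptions(precision=4,suppress=True)
s,d=r.get_image("scene"),r.get_image("side")
k=lambda p:(np.array(p)+.5)*.7-.5
for n,a,b,z in(("green",(293,234),(469,461),.074),("red",(273,215),(480,508),.074),("blue",(442,294),(354,310),.074),("yellow",(551,417),(361,216),.059),("lampcap",None,(407,381),.098),("lampbody",None,(407,415),.04),("cup",(440,385),None,.09),("flasktop",(394,293),(433,233),.206),("turq",(448,218),(265,370),.074)):
    print(n,onplane(s,k(a),z) if a else"",onplane(d,k(b),z)if b else"",tri(s,k(a),d,k(b))if a and b else"")
for i,im,c in(("scene",s,(283,225)),("scene",s,(442,294)),("scene",s,(551,417))):pass
def crop(im,p,w=40):
    x,y=map(int,k(p)); return cv2.resize(im["color"][y-w//2:y+w//2,x-w//2:x+w//2],(266,266),interpolation=cv2.INTER_CUBIC)
cv2.imwrite("pics/crops.png",np.vstack([np.hstack([crop(s,p)for p in((293,234),(442,294),(551,417))]),np.hstack([crop(d,p)for p in((469,461),(354,310),(361,216))])]))
E
```

```text
green [ 0.5694 -0.278   0.074 ] [ 0.5675 -0.2844  0.074 ] [ 0.5681 -0.281   0.0696]
red [ 0.5647 -0.3414  0.074 ] [ 0.562  -0.3473  0.074 ] [ 0.5631 -0.3446  0.0696]
blue [0.4762 0.0254 0.074 ] [0.4714 0.0162 0.074 ] [0.4727 0.0232 0.0677]
yellow [0.5274 0.3153 0.059 ] [0.5249 0.3089 0.059 ] [0.5258 0.3149 0.0553]
lampcap  [ 0.5161 -0.1661  0.098 ] 
lampbody  [ 0.5158 -0.1737  0.04  ] 
cup [0.6212 0.1467 0.09  ]  
flasktop [0.5912 0.0152 0.206 ] [0.587  0.0073 0.206 ] [0.5891 0.0134 0.2017]
turq [ 0.3361 -0.0811  0.074 ] [ 0.334  -0.0889  0.074 ] [ 0.3333 -0.0835  0.0689]
```

View pics/crops.png

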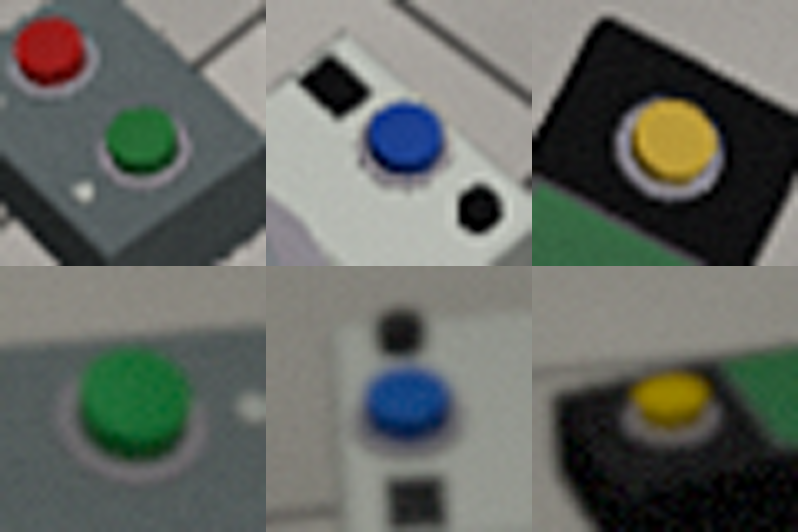

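Each crop shows the intended cap: green on grey with red beside it, blue between the black knobs, and yellow beside the display. The two cameras agree within 10 mm, and the 63 mm green-red spacing matches the 64 mm given. Next I shut the jaws, hover over green and check with the wrist camera.

```bash
python3 - <<'E'
from h import *
np.set_printoptions(precision=4,suppress=True)
r.move_gripper(0.0)
o=r.read_state()["orientation"]
r.move_to([.5685,-.281,.25],o)
r.move_linear([.5685,-.281,.16])
st=r.read_state(); print(st["time"],st["tcp_pos"],st["orientation"],st["contact_force"],r.tip_extent)
i=r.get_image("wrist"); K,R,t=cam(i)
for X in([.5685,-.281,.074],[.5635,-.3445,.074]):
    p=K@(R@np.array(X)+t); print("pred 800px",((p[:2]/p[2])+.5)/.7-.5)
cv2.imwrite("pics/w1.png",cv2.resize(i["color"],(800,600)))
E
```

```text
2.8417 [ 0.5693 -0.2809  0.1608] [2.2198 2.2214 0.001 ] [0.4056 0.9673 0.7088] 0.022
pred 800px [393.3864 323.3079]
pred 800px [384.1161 436.6721]
```

View pics/w1.png

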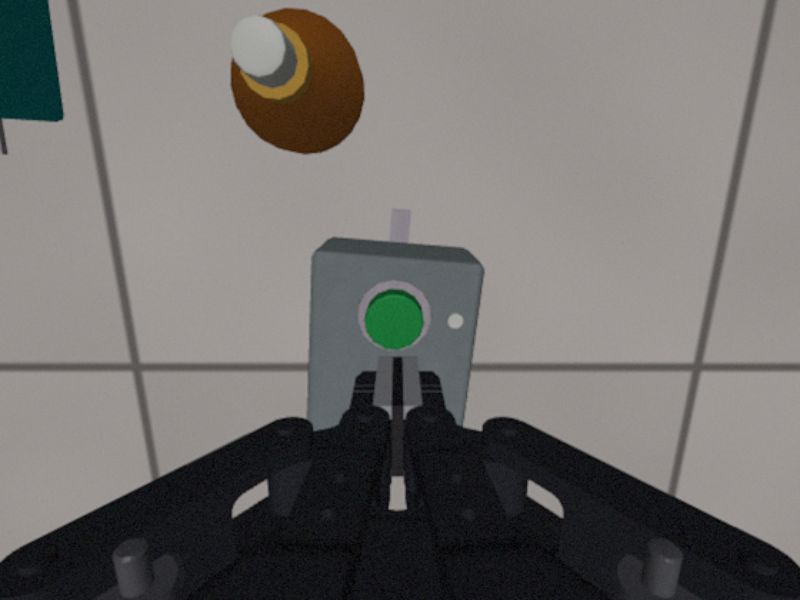

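The green cap's centre is at (394,320), against (393,323) predicted, so the error is under 2 mm. The lamp at (300,80) is well clear, so I press.

```bash
cat >> h.py <<'E'
def press(x,y,ztop):
    r.move_linear([x,y,ztop+.022+.012],feed=.08); r.hold(.3)
    hit=r.move_linear([x,y,ztop+.022-.008-.006],feed=.012,f_stop=14)
    st=r.read_state(); print("hit",hit,"tip z",st["tcp_pos"][2]-.022,"want",ztop-.008,"F",st["contact_force"],"t",st["time"])
    r.move_linear([x,y,.25],feed=.12)
E
python3 - <<'E'
from h import *
np.set_printoptions(precision=4,suppress=True)
press(.5685,-.280,.074)
o=r.read_state()["orientation"]
r.move_to([.474,.021,.25],o); r.move_linear([.474,.021,.16])
i=r.get_image("wrist"); K,R,t=cam(i)
p=K@(R@np.array([.474,.021,.074])+t); print("pred 800px",((p[:2]/p[2])+.5)/.7-.5, r.read_state()["time"])
s=r.get_image("side")["color"]
c=cv2.resize(s[300:400,280:380],(600,600),interpolation=cv2.INTER_CUBIC)
a=cv2.resize(i["color"],(400,300)); b=np.zeros((600,800,3),np.uint8); b[:300,:400]=a; b[:400,400:]=cv2.resize(c,(400,400)); cv2.imwrite("pics/w2.png",b)
E
```

```text
hit True tip z 0.06614785057010078 want 0.066 F [-0.7776 -0.4795  6.3443] t 5.525
pred 800px [394.2306 322.8367] 9.025
```

View pics/w2.png

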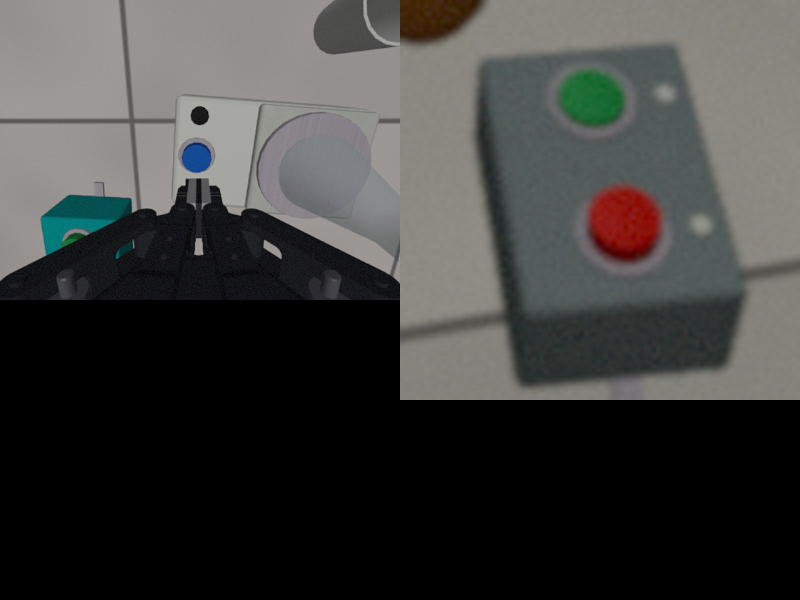

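The side crop shows the green button down almost to its ring and the red one still standing. The tip stopped at 66.1 mm, against 66 expected. The blue cap is about 9 px above the prediction in 800 px terms, so I shift y by about 4.5 mm and press.

```bash
sed -i 's/f_stop=14)/f_stop=14); r.hold(.4)/' h.py; python3 - <<'E'
from h import *
np.set_printoptions(precision=4,suppress=True)
o=r.read_state()["orientation"]
r.move_linear([.474,.025,.14])
press(.474,.025,.074)
r.move_to([.526,.313,.25],o); r.move_linear([.526,.313,.15])
i=r.get_image("wrist"); K,R,t=cam(i)
p=K@(R@np.array([.526,.313,.059])+t); print("pred 400px",((p[:2]/p[2])+.5)/1.4-.5, r.read_state()["time"])
s=r.get_image("side")["color"]
b=np.zeros((600,800,3),np.uint8); b[:300,:400]=cv2.resize(i["color"],(400,300)); b[:400,400:]=cv2.resize(s[180:280,220:320],(400,400),interpolation=cv2.INTER_CUBIC); cv2.imwrite("pics/w3.png",b)
E
```

```text
hit True tip z 0.06601465816855029 want 0.066 F [-1.8257 -0.6322  6.5305] t 12.1333
pred 400px [196.643  159.9204] 15.625
```

View pics/w3.png

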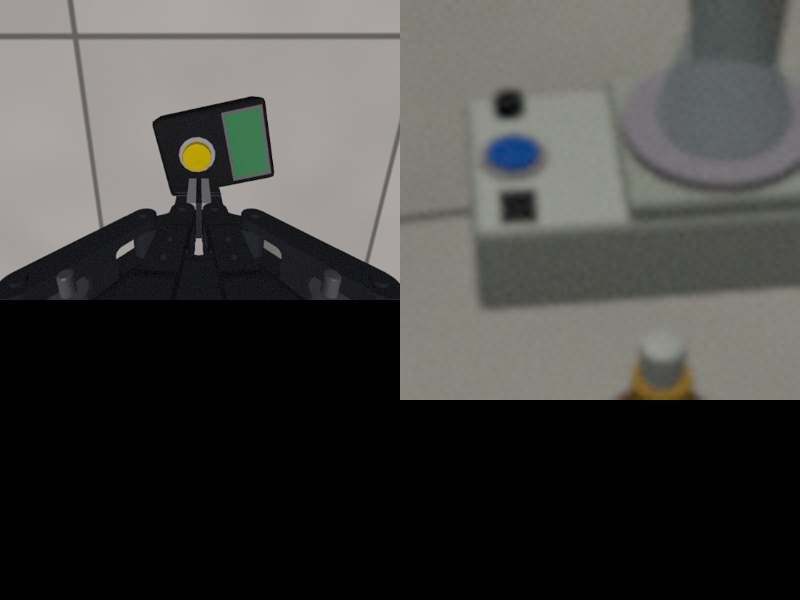

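Blue is down: its cap is flat at (513,154) in the crop. Yellow is at (197,157), against (197,160) predicted, so I shift y by 3 mm and press.

```bash
python3 - <<'E'
from h import *
np.set_printoptions(precision=4,suppress=True)
r.move_linear([.526,.316,.13])
press(.526,.316,.059)
s,d=r.get_image("scene")["color"],r.get_image("side")["color"]
print(r.read_state()["time"])
b=np.hstack([cv2.resize(s[110:350,150:430],(400,343)),cv2.resize(d[120:400,200:400],(400,560))[:343]]) if 0 else np.hstack([cv2.resize(s[130:340,160:420],(450,363)),cv2.resize(d[130:400,210:370],(350,590))[:363]])
c=np.hstack([cv2.resize(s[130:340,160:420],(450,364)),cv2.resize(d[135:235,220:316],(349,364))]); e=cv2.resize(d[290:390,280:480],(400,200)); c=np.vstack([c,np.hstack([e,np.zeros((200,399,3),np.uint8)])])
cv2.imwrite("pics/end.png",c)
E
```

```text
hit True tip z 0.0511113357405193 want 0.051 F [-1.861  -0.4744  6.0388] t 18.8
20.525
```

View pics/end.png

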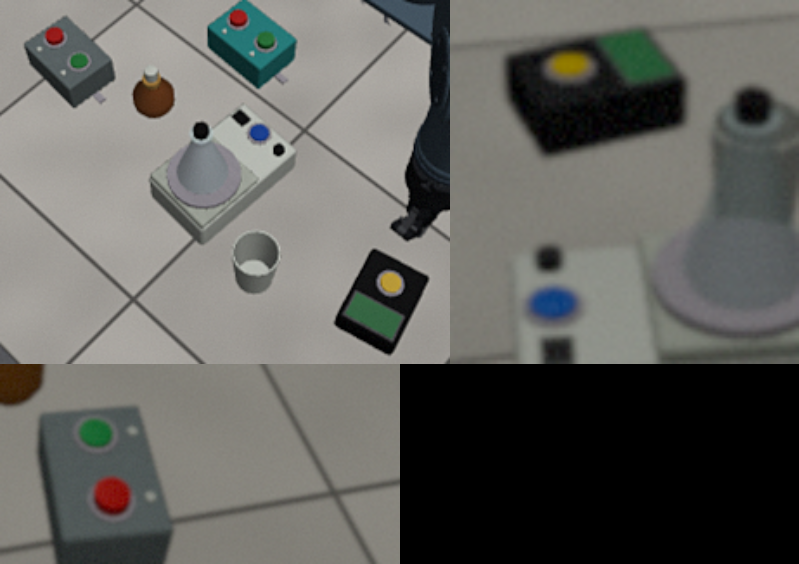

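The final picture shows green (78,61), blue (259,133) and yellow (390,283) all down and red (55,36) up. The flask, cup and lamp are where they were.

```bash
python3 -c "
from station import r
print(r.job_done())"
```

```text
the job is handed in; nothing more can be done
None
```

I pressed the green, blue and yellow start buttons fully down in that order, left the red stop button up and the flask, cup and lamp undisturbed, and handed the job in after about 20.5 s.

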